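# Unlock the reagent lock box with its key

### The job

Take the key with the yellow bow from the wooden key stand and push it gently, feeling for the keyway, all the way down into the brass lock on top of the blue reagent lock box. Turn it clockwise until the hidden bolt lets go and the drawer springs open, then leave the key turned in the lock and let go. Never force the key against the box, and leave the other keys, the glassware and the boxes where they are.

Things in the scene. Friction and masses are not known exactly. Their poses are not given: they have to be found in the camera images.
- key: The key to use, standing bit-down in one of the stand's pockets, 62 mm high, 35 to 65 g. Origin: centre of its lowest face (underside of the bit); z up to the bow, x along the width of bit and bow; half-turn symmetric about z. Yellow plastic bow at the top: a block 30 mm (x) x 10 mm (y), z = 34 to 62 mm, to be gripped across its 10 mm (along y).
- key_tip (a point): Centre of the underside of the yellow key's bit, the same point as the key's origin. From here up: flat brass bit 16 mm (x) x 5 mm (y) x 10 mm high; round shaft 5 mm thick, z = 10 to 30 mm; round collar 22 mm across, z = 30 to 34 mm; then the bow.
- key_blue: Blue-bowed key, with a collar, round shaft and flat bit of the same sizes as the yellow key; a bystander that stays in its pocket. Origin and axes as the yellow key's.
- key_black: Black-bowed key, with a collar, round shaft and flat bit of the same sizes as the yellow key; a bystander that stays in its pocket. Origin and axes as the yellow key's.
- stand: Fixed wooden key stand, 44 (x) x 170 (y) x 36 mm high, origin at the centre of its underside. Three slot pockets, 19 mm (y) x 8 mm (x), 32 mm deep, in a row along its y, 55 mm apart, the middle one at its centre. In each a key hangs by its collar on the stand's top, tip 6 mm above the bench, bow's width along the row. Which key is where varies.
- lockbox: Fixed blue steel lock box, 220 (x) x 200 (y) x 95 mm high, origin at the centre of its underside; drawer front with a bar handle on its -x side. A 60 mm square brass lock plate stands 5 mm proud of its top; in its middle a slot keyway 18 mm along the box's y and 7 mm along its x (1 mm free each side of the bit), 1 mm bevel: the key's x must lie along the box's y, either way round.
- keyhole (a point): Nominal keyway mouth on the lock plate's upper face, 100 mm above the bench, 50 mm from the box's origin towards the drawer front; axes as the box's. The plate sits loosely in a well: the true keyway centre is off this point by up to 5 mm along the box's x and up to 6 mm along its y, different each time, fixed during the work; height and direction are true. Feel for it.
- plug (a joint): Turn of the lock's plug, rad: 0 as found, in line with the keyway; grows clockwise seen from above; end stop 1.25; friction about 0.04 N m, no return spring; the bolt lets go at about 0.85. The key has some 0.25 rad of play before the plug follows. It lies under a fixed slot 18 mm deep: the key turns only within 2 mm of fully home (collar on the plate, tip 30 mm below the mouth).
- drawer (a joint): How far the drawer is out, m: 0 shut and bolted; once the bolt lets go a spring of about 7 N pushes it out to its stop at 0.040, towards the box's -x.
- beaker: Empty glass beaker, 54 mm across, 65 mm high, loose; origin under its centre.
- dish: Flat clear dish, 70 mm across, 14 mm high, loose; origin under its centre.
- amber_bottle: Small amber bottle, 56 mm across, 105 mm high, loose; origin under its centre.
- jar: White jar with a blue cap, 66 mm across, 80 mm high, loose; origin under its centre.
- tip_box: Clear box with an orange lid, 122 x 82 x 59 mm high, loose; origin under its centre.

How it is judged:
By the outcome, as a careful person would: the job done as asked, in the order asked, and still so for the second after the job is handed in, with the robot touching nothing.
It also fails if it takes over 67 s, if anything falls off the work surface, if the arm or the gripper's body presses on something with over 40 N, if the wrist force passes 120 N, or if a joint passes its speed limit or range.

### The arm

A 6-joint arm with a two-finger parallel gripper is mounted at the origin on the work surface. World frame = base frame: x ahead of the robot, y to its left, z up, the work surface at z = 0. Lengths are in mm, angles in rad, forces in N, time in s.
With the tool pointing down it reaches from about 300 to 1000 mm from the base axis. Payload 5.1 kg.
Tool frame: the origin (TCP) lies between the finger pads; the fingertips stand env.tcp_to_tips ahead of it and the grasp point (between the pads) lies 3 mm ahead of it (env.tcp_to_tips is the distance from the TCP to the fingertips, in mm); z points along the fingers, y is the direction in which the jaws open and shut (so a half turn about z gives the same grasp; the last joint's range is limited). The gripper opens to 95 mm and grips with 3 to 60 N. Pads are 20 mm wide; open, the fingers measure 119 mm over their backs; the gripper's body (75 mm by 180 mm) begins 59 mm behind the grasp point.
Start: joints at [1.26, 0.124, 1.65, -0, 1.367, -0.083], TCP at [146.815, 633.19, 236.656] pointing down, gripper open.
Joint ranges: [-2.61, 2.61], [-1.02, 2.33], [0.03, 2.71], [-1.35, 4.49], [0.32, 2.68], [-2.91, 2.91]. Speed limits (rad/s): [2.57, 2.57, 3.14, 3.14, 3.14, 3.14].

### API

Orientations are given as a unit quaternion [w, x, y, z].
In Python, from cell import env, cams, ticket gives the robot as it stands.
- The arm moves only by the shell command python3 -m handwheel 'ROWS' [FORCE]. ROWS is JSON, a list of rows, each a list of 7 numbers: the shift along the tool's x, y, z in cm, then the turn, a rotation vector about the tool's x, y, z in degrees, then the finger opening in cm, from 0 to 9.51. In form: [[tx, ty, tz, wx, wy, wz, grip], ...]. A call has exactly 5 rows; each row shifts and turns the commanded pose from where the row before left it, along the tool's axes as they then stand; what a row does not reach is not made up. A row lasts 1/8 s, in which the tool goes at most 62.5 mm and 10.7 degrees, less where a joint would pass 70% of its speed; a pose out of reach is approached as far as the arm can. A call with a gripper value outside its range is refused whole. The fingers move at their own pace and stop on an object; FORCE is the grip in N (left out, the last holds). Time passes only in rows, so rows that do not move let the fingers close, or fill a call up. It gives the time, the measured TCP pose, the force and the opening at its end, in the units of the state.
- env.get_state(): the state, without advancing time (a new reading comes with each control period).
- cams.grab_frame(name): name is "scene" or "top"; returns a dict with "frame" (384x512x3 uint8, blue, green, red), "camera_matrix" (3x3 intrinsics, pixels), "R" (3x3) and "t" (3): a world point X has camera coordinates R X + t. Camera axes: x right, y down, z forward; pixel columns grow to the right and rows downward; lengths in mm; the calibration is good to about 2 mm. A picture is of the moment at which its call begins. There is no depth.
- ticket.sign_off(): hands the job in, once; it reports no verdict.
The state is a dict: "t": time; "joint_pos": joint angles; "joint_vel": joint speeds; "tau": joint torques, N m; "tool_pos": TCP position; "tool_rot": TCP orientation; "wrist_force": force on the tool from outside, world axes, zero at the start; "wrist_torque": the same for the moment, N m; "opening": opening from 0.0 (shut) to 1.0 (fully open).
Only numpy, scipy, OpenCV 4.12 (cv2) and the standard library are available. Lean on these libraries where they do the work, as an engineer would, in place of code of your own. Each camera call takes 0.05 s, during which the arm holds its last target.

## Working session

There is one attempt and no reset: what is moved stays moved. The work goes in short steps, Python scripts to look and compute and a shell command to move; the robot and the scene stay as the last step left them, time stands still between calls to the robot, and variables do not carry over. Pictures are saved under pics/ and viewed, and the job is handed in when it is done.

```bash
ls; mkdir -p pics; python3 - <<'E'
from cell import env,cams,ticket
import cv2
s=env.get_state();print(s, env.tcp_to_tips)
for n in("scene","top"):
    f=cams.grab_frame(n);cv2.imwrite(f"pics/{n}0.png",f["frame"]);print(n,f["camera_matrix"],f["R"],f["t"])
E
```

```text
pics
{'t': 0.0, 'joint_pos': array([ 1.26042118e+00,  1.24502716e-01,  1.65162355e+00, -8.49916046e-06,
        1.36749436e+00, -8.25891539e-02]), 'joint_vel': array([ 0.00111609, -0.00177039, -0.00069909, -0.00029596, -0.00137407,
       -0.00026277]), 'tau': array([-1.19763907e-03, -4.17600846e+01, -3.59930098e+01,  7.73207238e-02,
        4.93809977e-02, -1.90036326e-04]), 'tool_pos': array([146.6307645 , 632.65327637, 235.41836806]), 'tool_rot': array([-1.93869435e-04,  1.13646014e-01,  9.93520788e-01, -9.95287767e-04]), 'wrist_force': array([-0.48852084, -0.03678553, -0.01690281]), 'wrist_torque': array([0.04714169, 0.04219335, 0.00301749]), 'opening': 0.9996946652268711} 22.0
scene [[394.9673493    0.         256.88875086]
 [  0.         394.9673493  193.41186658]
 [  0.           0.           1.        ]] [[-0.21579631  0.97637387  0.01122547]
 [ 0.64994395  0.15220994 -0.74458377]
 [-0.72870077 -0.15338251 -0.66743464]] [ 113.44843028 -289.57690473 1764.1620387 ]
top [[395.13126778   0.         258.00129975]
 [  0.         395.13126778 190.13759738]
 [  0.           0.           1.        ]] [[ 0.02247682 -0.99973634  0.00469433]
 [-0.99737155 -0.02274668 -0.06879378]
 [ 0.06888243 -0.00313572 -0.99761986]] [  -8.9894588   530.86270399 1153.51246315]
```

View pics/scene0.png

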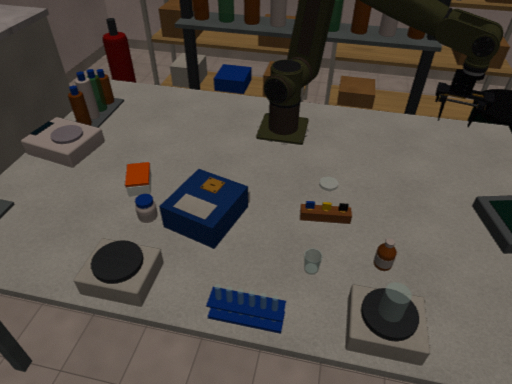

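View pics/top0.png

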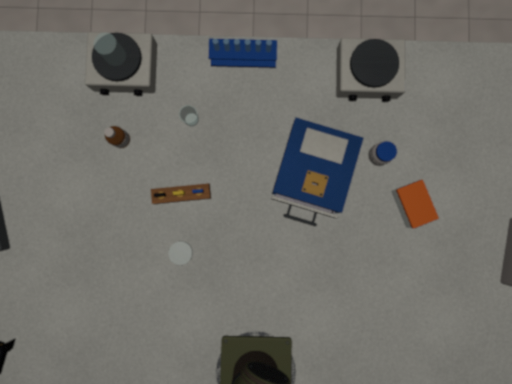

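The top view shows the stand at about (181,193) with the yellow key in the middle (178,193). The lock plate is at about (316,183), and the box is turned by about 15°. Next I'll measure these.

```bash
cat > h.py <<'E'
import numpy as np,cv2
from cell import env,cams,ticket
def cast(f,uv,z):
    K,R,t=f["camera_matrix"],f["R"],f["t"]
    uv=np.atleast_2d(uv).astype(float)
    d=np.c_[uv,np.ones(len(uv))]@np.linalg.inv(K).T@R
    c=-R.T@t
    return c+d*((z-c[2])/d[:,2])[:,None]
def proj(f,X):
    p=(np.atleast_2d(X)@f["R"].T+f["t"])@f["camera_matrix"].T
    return p[:,:2]/p[:,2:]
def mask(f,lo,hi,roi):
    h=cv2.cvtColor(f["frame"],cv2.COLOR_BGR2HSV)
    m=cv2.inRange(h,lo,hi);z=np.zeros_like(m);x0,y0,x1,y1=roi
    z[y0:y1,x0:x1]=m[y0:y1,x0:x1];return z
def big(m):
    c,_=cv2.findContours(m,cv2.RETR_EXTERNAL,cv2.CHAIN_APPROX_NONE);return max(c,key=cv2.contourArea)
E
python3 - <<'E'
from h import *
T=cams.grab_frame("top");S=cams.grab_frame("scene")
a=T["frame"][95:235,260:400];b=T["frame"][170:215,140:225]
cv2.imwrite("pics/zbox.png",cv2.resize(a,None,fx=4,fy=4,interpolation=cv2.INTER_NEAREST))
cv2.imwrite("pics/zst.png",cv2.resize(b,None,fx=8,fy=8,interpolation=cv2.INTER_NEAREST))
c=S["frame"][165:250,155:360]
cv2.imwrite("pics/zsc.png",cv2.resize(c,(780,323),interpolation=cv2.INTER_NEAREST))
for n,f,rb,rs in(("top",T,(260,95,375,230),(140,175,225,215)),("scene",S,(155,165,255,250),(290,195,360,228))):
    h=cv2.cvtColor(f["frame"],cv2.COLOR_BGR2HSV)
    for lab,px in(("plate",(183,316) if n=="top" else (185,213)),("yel",(193,178) if n=="top" else (206,327))):
        print(n,lab,h[px])
    m=mask(f,(20,150,110),(35,255,255),rs);ys,xs=np.nonzero(m);uv=[xs.mean(),ys.mean()] if len(xs) else None
    print(n,"yellow",len(xs),uv, cast(f,uv,66 if n=="top" else 60) if uv else "")
    m=mask(f,(10,120,100),(30,255,255),rb);ys,xs=np.nonzero(m);uv=[xs.mean(),ys.mean()]
    print(n,"plate",len(xs),uv,cast(f,uv,100))
    m=mask(f,(3,60,20),(19,255,255),rs);r=cv2.minAreaRect(big(m));print(n,"stand",r)
    bp=cast(f,cv2.boxPoints(r),36);print(bp.round(1),bp.mean(0))
E
```

```text
top plate [16 89 83]
top yel [ 24 179 141]
top yellow 47 [np.float64(177.5744680851064), np.float64(192.31914893617022)] [[516.21671409 231.46351649  66.        ]]
top plate 373 [np.float64(314.7211796246649), np.float64(183.16890080428954)] [[ 548.16294981 -152.99106917  100.        ]]
top stand ((180.17941284179688, 193.21420288085938), (15.366070747375488, 59.20671081542969), 84.42780303955078)
[[527.5 318.3  36. ]
 [548.2 147.1  36. ]
 [503.6 141.3  36. ]
 [483.  312.2  36. ]] [515.57963766 229.72435236  36.        ]
scene plate [ 16 198  67]
scene yel [ 23 255  76]
scene yellow 18 [np.float64(327.0), np.float64(202.83333333333334)] [[507.63048684 234.96372652  60.        ]]
scene plate 152 [np.float64(212.29605263157896), np.float64(184.6184210526316)] [[ 549.66458532 -148.45397295  100.        ]]
scene stand ((325.3854064941406, 213.0470733642578), (51.96873092651367, 17.544525146484375), 4.236394882202148)
[[584.1 152.9  36. ]
 [500.  145.6  36. ]
 [478.8 320.   36. ]
 [563.2 319.3  36. ]] [531.50675966 234.45507313  36.        ]
```

View pics/zbox.png

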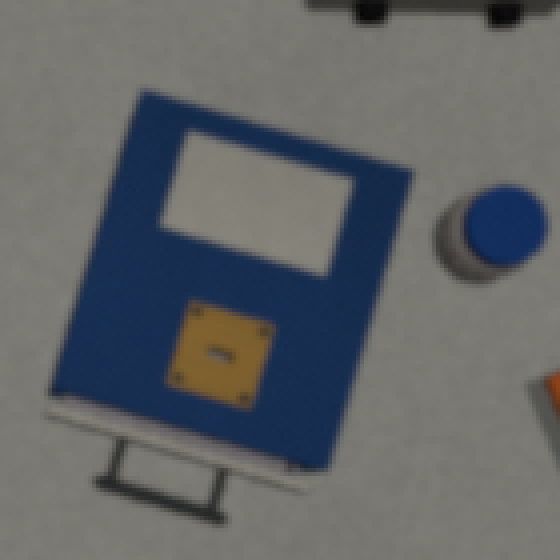

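View pics/zst.png

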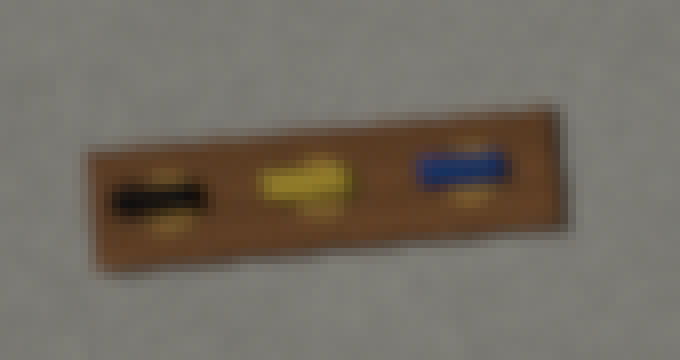

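View pics/zsc.png

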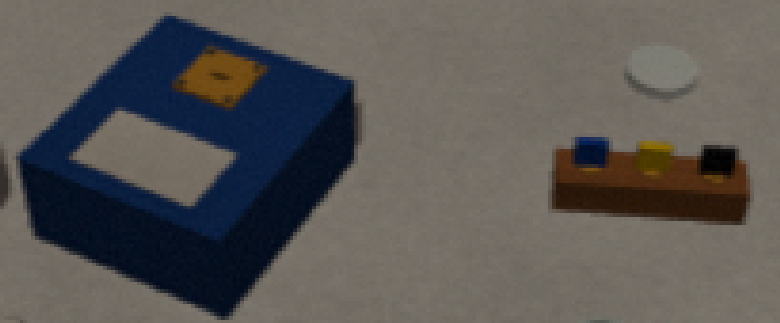

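```bash
python3 - <<'E'
from h import *
T=cams.grab_frame("top");S=cams.grab_frame("scene")
print("cam",-T["R"].T@T["t"])
h=cv2.cvtColor(T["frame"],cv2.COLOR_BGR2HSV)
for r in(150,165,175): print(r,[tuple(h[r,c]) for c in list(range(276,292,2))+list(range(344,360,2))])
# box top
m=mask(T,(100,120,50),(125,255,255),(268,110,368,222))
# fill plate/label
c=big(m);hull=cv2.convexHull(c)
r=cv2.minAreaRect(hull);print(r)
bp=cast(T,cv2.boxPoints(r),95);print(bp.round(1),bp.mean(0),np.linalg.norm(np.diff(bp,axis=0),axis=1))
ap=cv2.approxPolyDP(hull,4,True)[:,0];print(ap,cast(T,ap,95).round(1))
# plate
for f,roi in((T,(295,165,335,202)),(S,(195,172,232,196))):
    big_=cv2.resize(f["frame"],None,fx=4,fy=4,interpolation=cv2.INTER_CUBIC)
    g={"frame":big_};m=mask(g,(8,70,40),(30,255,255),[4*v for v in roi])
    r=cv2.minAreaRect(big(m));p=(cv2.boxPoints(r)+.5)/4-.5
    w=cast(f,p,100);print("plate",r,w.round(1).tolist(),w.mean(0),np.linalg.norm(np.diff(w,axis=0),axis=1),np.degrees(np.arctan2(*(w[1]-w[0])[1::-1])))
    mm=cv2.moments(big(m));print("centroid",cast(f,[(mm["m10"]/mm["m00"]+.5)/4-.5,(mm["m01"]/mm["m00"]+.5)/4-.5],100))
    # slot: dark in the plate
    gray=cv2.cvtColor(big_,cv2.COLOR_BGR2GRAY);cx,cy=mm["m10"]/mm["m00"],mm["m01"]/mm["m00"]
    z=np.zeros_like(gray);cv2.circle(z,(int(cx),int(cy)),22 if f is T else 14,255,-1)
    v=gray[z>0].astype(float);ys,xs=np.nonzero(z);w_=np.clip(np.median(v)-v-8,0,None)
    print("slot",cast(f,[((xs*w_).sum()/w_.sum()+.5)/4-.5,((ys*w_).sum()/w_.sum()+.5)/4-.5],100))
E
```

```text
cam [ 450.21267293    6.70537115 1187.32919219]
150 [(np.uint8(26), np.uint8(16), np.uint8(124)), (np.uint8(26), np.uint8(14), np.uint8(125)), (np.uint8(26), np.uint8(14), np.uint8(125)), (np.uint8(26), np.uint8(14), np.uint8(125)), (np.uint8(105), np.uint8(5), np.uint8(97)), (np.uint8(109), np.uint8(171), np.uint8(79)), (np.uint8(108), np.uint8(183), np.uint8(81)), (np.uint8(108), np.uint8(183), np.uint8(81)), (np.uint8(20), np.uint8(7), np.uint8(115)), (np.uint8(110), np.uint8(121), np.uint8(80)), (np.uint8(108), np.uint8(183), np.uint8(74)), (np.uint8(108), np.uint8(187), np.uint8(75)), (np.uint8(108), np.uint8(183), np.uint8(74)), (np.uint8(108), np.uint8(185), np.uint8(73)), (np.uint8(108), np.uint8(186), np.uint8(74)), (np.uint8(108), np.uint8(161), np.uint8(76))]
165 [(np.uint8(26), np.uint8(15), np.uint8(122)), (np.uint8(30), np.uint8(13), np.uint8(118)), (np.uint8(108), np.uint8(44), np.uint8(87)), (np.uint8(108), np.uint8(179), np.uint8(81)), (np.uint8(108), np.uint8(184), np.uint8(83)), (np.uint8(108), np.uint8(187), np.uint8(82)), (np.uint8(108), np.uint8(181), np.uint8(8
[... 1697 characters left out ...]
.3, 100.0], [585.2, -131.8, 100.0], [568.9, -190.4, 100.0], [510.7, -173.7, 100.0]] [ 547.90798744 -152.77644437  100.        ] [60.6188686  60.81185208 60.56868627] -15.774513563439944
centroid [[ 547.77481986 -152.70332214  100.        ]]
slot [[ 549.03430614 -154.7773001   100.        ]]
plate ((850.281005859375, 740.6021118164062), (86.37555694580078, 56.30216598510742), 19.98310661315918) [[574.2, -184.5, 100.0], [504.5, -190.6, 100.0], [526.4, -111.9, 100.0], [593.9, -108.9, 100.0]] [ 549.74721636 -148.97995386  100.        ] [70.0143432  81.68634812 67.6121038 ] -174.9632044640432
centroid [[ 550.9106062  -148.33509953  100.        ]]
slot [[ 549.17272666 -149.35766057  100.        ]]
```

```bash
cat >> h.py <<'E'
from scipy.spatial.transform import Rotation as Ro
def st():
    s=env.get_state();q=s["tool_rot"];R=Ro.from_quat([q[1],q[2],q[3],q[0]]).as_matrix()
    return s,R
def rep():
    s,R=st();jaw=np.degrees(np.arctan2(R[1,1],R[0,1]))
    print("t %.2f"%s["t"],"pos",s["tool_pos"].round(1),"jaw %.2f"%jaw,"tilt",(R[:2,2]*57.3).round(2),"F",s["wrist_force"].round(1),"T",s["wrist_torque"].round(3),"open %.3f"%s["opening"],"q6 %.2f"%s["joint_pos"][5])
    return s,R,jaw
def go(p,jaw=None):
    s,R,j=rep();d=R.T@(np.array(p,float)-s["tool_pos"])/10
    print("tool delta cm",d.round(3), "" if jaw is None else "turn z %.1f"%(-(((jaw-j)+90)%180-90)))
E
python3 -c "
from h import *
go((516,231,160),6.9)"
```

```text
t 0.30 pos [146.8 633.  236.2] jaw 76.95 tilt [-0.01 -0.04] F [ 0.4 -0.5 -0.1] T [0.01  0.042 0.007] open 1.001 q6 -0.08
tool delta cm [-45.05  -30.818   7.642] turn z 70.0
```

```bash
python3 -m handwheel '[[-4.5,-3.08,0.3,0,0,0,9],[-4.5,-3.08,0.3,0,0,0,8],[-4.5,-3.08,0.3,0,0,0,6],[-4.5,-3.08,0.3,0,0,0,4],[-4.5,-3.08,0.3,0,0,0,4]]' 20
python3 -m handwheel '[[-4.5,-3.08,0.3,0,0,0,4],[-4.5,-3.08,0.3,0,0,0,4],[-4.5,-3.08,0.3,0,0,0,4],[-4.5,-3.08,0.3,0,0,0,4],[-4.5,-3.08,0.3,0,0,0,4]]'
python3 -m handwheel '[[0,0,0.5,0,0,10,4],[0,0,0.5,0,0,10,4],[0,0,0.5,0,0,10,4],[0,0,0.5,0,0,10,4],[0,0,0.5,0,0,10,4]]'
python3 -m handwheel '[[0,0,0.5,0,0,10,4],[0,0,0.5,0,0,10,4],[0,0,0,0,0,0,4],[0,0,0,0,0,0,4],[0,0,0,0,0,0,4]]'
python3 - <<'E'
from h import *
go((516,231,90),6.9)
for n in("scene","top"):
    f=cams.grab_frame(n);a=f["frame"][130:250,240:380] if n=="scene" else f["frame"][140:240,120:260]
    cv2.imwrite(f"pics/a{n}.png",cv2.resize(a,None,fx=5,fy=5))
E
```

```text
t: 0.92
tool_pos: [332.2, 431.0, 221.7]
tool_rot: [0.0, 0.113, 0.994, 0.0]
wrist_force: [0.1, 0.0, -0.5]
opening: 0.582
t: 1.55
tool_pos: [516.7, 230.1, 206.8]
tool_rot: [0.0, 0.114, 0.994, 0.0]
wrist_force: [0.4, -0.2, -0.2]
opening: 0.421
t: 2.17
tool_pos: [515.6, 231.5, 181.5]
tool_rot: [-0.0, 0.525, 0.851, -0.0]
wrist_force: [0.2, -0.1, -0.2]
opening: 0.423
t: 2.8
tool_pos: [515.8, 231.6, 172.0]
tool_rot: [0.0, 0.662, 0.749, 0.0]
wrist_force: [-0.1, -0.6, -0.1]
opening: 0.417
t 2.80 pos [515.8 231.6 172. ] jaw 7.03 tilt [0.03 0.01] F [-0.1 -0.6 -0.1] T [-0.105  0.058 -0.008] open 0.417 q6 0.20
tool delta cm [-6.100e-02  7.000e-03  8.203e+00] turn z 0.1
```

View pics.

View pics/ascene.png

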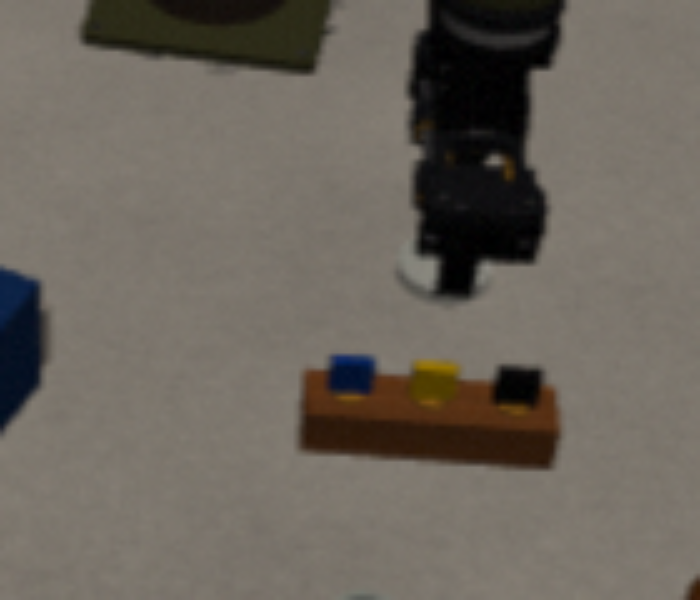

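View pics/atop.png

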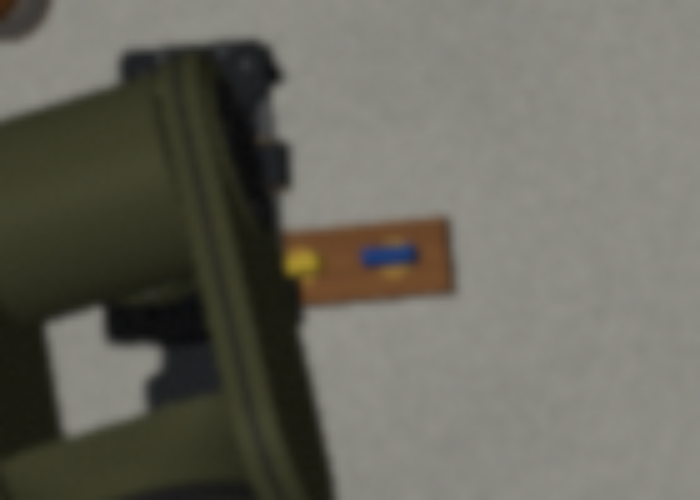

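```bash
python3 -m handwheel '[[-0.06,0,2,0,0,0,4],[0,0,2,0,0,0,4],[0,0,2,0,0,0,4],[0,0,1.2,0,0,0,4],[0,0,0,0,0,0,4]]' 4
python3 -m handwheel '[[0,0,1,0,0,0,4],[0,0,1,0,0,0,3.5],[0,0,0.35,0,0,0,3],[0,0,0,0,0,0,2.5],[0,0,0,0,0,0,2.5]]' 4
python3 - <<'E'
from h import *
rep()
f=cams.grab_frame("scene");a=f["frame"][140:240,270:390]
cv2.imwrite("pics/b.png",cv2.resize(a,None,fx=6,fy=6,interpolation=cv2.INTER_CUBIC))
E
```

```text
t: 3.52
tool_pos: [514.7, 230.6, 97.8]
tool_rot: [-0.001, 0.663, 0.749, -0.001]
wrist_force: [-0.2, 0.1, -0.1]
opening: 0.421
t: 4.15
tool_pos: [515.9, 231.0, 76.5]
tool_rot: [0.0, 0.663, 0.749, 0.0]
wrist_force: [-0.3, -1.3, 0.2]
opening: 0.264
t 4.15 pos [515.9 231.   76.5] jaw 6.95 tilt [0.03 0.01] F [-0.3 -1.3  0.2] T [-0.085  0.059 -0.009] open 0.264 q6 0.20
```

View pics/b.png

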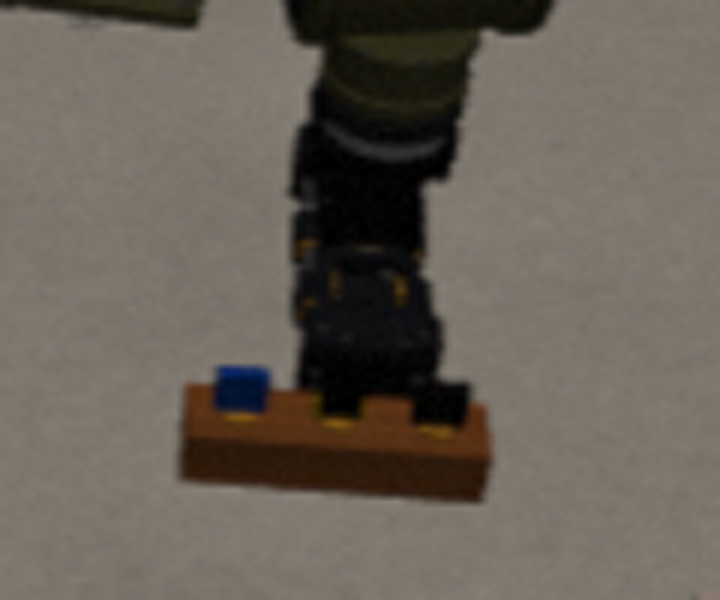

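The fingers straddle the yellow bow. In the crop, the finger is at column 341, and the midpoint between the blue and black keys is 342. I'll go down and close gently.

```bash
python3 -m handwheel '[[0,0,0.5,0,0,0,2.5],[0,0,0.5,0,0,0,2.2],[0,0,0,0,0,0,2.0],[0,0,0,0,0,0,1.8],[0,0,0,0,0,0,1.6]]' 4
python3 -m handwheel '[[0,0,0,0,0,0,1.4],[0,0,0,0,0,0,1.2],[0,0,0,0,0,0,1],[0,0,0,0,0,0,0.8],[0,0,0,0,0,0,0.6]]' 4
python3 -c "
from h import *
rep()"
```

```text
t: 4.82
tool_pos: [515.9, 231.0, 66.3]
tool_rot: [0.0, 0.663, 0.749, 0.0]
wrist_force: [-0.2, 0.3, 0.6]
opening: 0.174
t: 5.45
tool_pos: [515.6, 230.9, 66.2]
tool_rot: [-0.0, 0.663, 0.749, -0.0]
wrist_force: [-0.3, 0.6, 1.0]
opening: 0.105
t 5.45 pos [515.6 230.9  66.2] jaw 6.95 tilt [-0.03 -0.01] F [-0.3  0.6  1. ] T [-0.165  0.298  0.031] open 0.105 q6 0.20
```

```bash
python3 -m handwheel '[[0,0,0,0,0,0,0.3],[0,0,0,0,0,0,0.3],[0,0,0,0,0,0,0.3],[0,0,-0.3,0,0,0,0.3],[0,0,-0.3,0,0,0,0.3]]' 35
python3 -m handwheel '[[0,0,-1,0,0,0,0.3],[0,0,-1,0,0,0,0.3],[0,0,-1,0,0,0,0.3],[0,0,-1,0,0,0,0.3],[0,0,0,0,0,0,0.3]]'
python3 -c "
from h import *
rep()"
```

```text
t: 6.08
tool_pos: [515.9, 230.9, 72.2]
tool_rot: [0.0, 0.663, 0.749, 0.0]
wrist_force: [0.9, -0.5, -0.8]
opening: 0.104
t: 6.7
tool_pos: [516.5, 231.2, 113.6]
tool_rot: [0.001, 0.663, 0.749, 0.001]
wrist_force: [-0.5, -1.1, -0.7]
opening: 0.102
t 6.70 pos [516.5 231.2 113.6] jaw 6.95 tilt [0.14 0.05] F [-0.5 -1.1 -0.7] T [-0.082 -0.004 -0.004] open 0.102 q6 0.20
```

```bash
python3 -m handwheel '[[0,0,-2,0,0,0,0.3],[0,0,-2,0,0,0,0.3],[0,0,-2,0,0,0,0.3],[0,0,-1.5,0,0,0,0.3],[0,0,0,0,0,0,0.3]]'
python3 -c "
from h import *
go((549,-152,188),-15.7)"
```

```text
t: 7.32
tool_pos: [516.7, 231.3, 189.4]
tool_rot: [0.001, 0.663, 0.749, 0.002]
wrist_force: [-0.1, 0.3, -1.2]
opening: 0.105
t 7.33 pos [516.7 231.3 189.4] jaw 6.95 tilt [0.2  0.07] F [-0.1  0.3 -1.2] T [-0.097  0.005 -0.009] open 0.105 q6 0.20
tool delta cm [-38.436  -1.435   0.108] turn z 22.6
```

```bash
python3 -m handwheel '[[-3,-0.11,0,0,0,0,0.3],[-5,-0.18,0,0,0,0,0.3],[-5,-0.18,0,0,0,0,0.3],[-5,-0.18,0,0,0,0,0.3],[-5,-0.18,0,0,0,0,0.3]]'
python3 -m handwheel '[[-5,-0.18,0,0,0,0,0.3],[-5,-0.18,0,0,0,0,0.3],[-4,-0.15,0,0,0,0,0.3],[-1.44,-0.1,0,0,0,7,0.3],[0,0,0,0,0,8,0.3]]'
python3 -m handwheel '[[0,0,0,0,0,7.6,0.3],[0,0,0,0,0,0,0.3],[0,0,0,0,0,0,0.3],[0,0,0,0,0,0,0.3],[0,0,0,0,0,0,0.3]]'
python3 - <<'E'
from h import *
go((549,-152,188),-15.7)
f=cams.grab_frame("scene");a=f["frame"][100:220,150:290]
cv2.imwrite("pics/c.png",cv2.resize(a,None,fx=5,fy=5,interpolation=cv2.INTER_CUBIC))
f=cams.grab_frame("top");a=f["frame"][100:220,250:390]
cv2.imwrite("pics/ct.png",cv2.resize(a,None,fx=5,fy=5,interpolation=cv2.INTER_CUBIC))
E
```

```text
t: 7.95
tool_pos: [534.7, 0.1, 186.2]
tool_rot: [-0.001, 0.663, 0.749, -0.0]
wrist_force: [-0.5, 0.6, -0.1]
opening: 0.105
t: 8.57
tool_pos: [547.3, -153.6, 185.9]
tool_rot: [-0.001, 0.757, 0.653, -0.001]
wrist_force: [0.0, 0.2, -0.3]
opening: 0.104
t: 9.2
tool_pos: [547.9, -152.3, 187.2]
tool_rot: [0.0, 0.797, 0.605, -0.0]
wrist_force: [0.4, 0.1, 0.1]
opening: 0.102
t 9.20 pos [ 547.9 -152.3  187.2] jaw -15.61 tilt [ 0. -0.] F [0.4 0.1 0.1] T [-0.127  0.048  0.034] open 0.102 q6 -0.09
tool delta cm [ 0.059  0.096 -0.084] turn z 0.1
```

View pics/c.png

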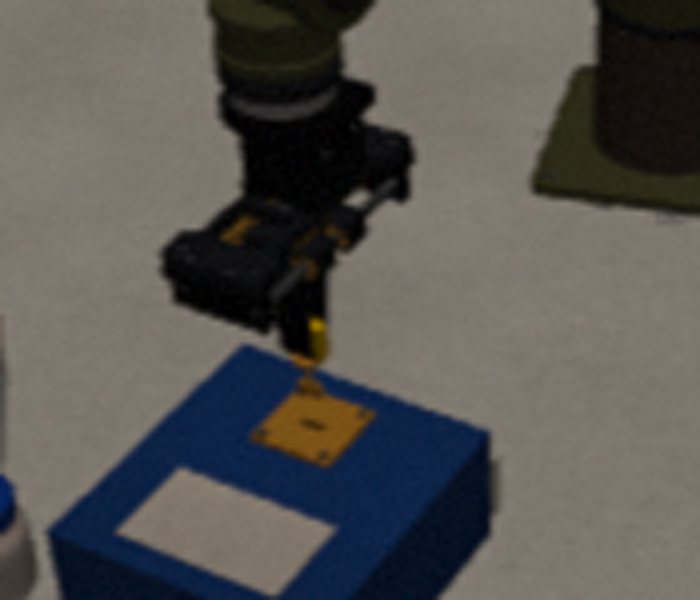

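View pics/ct.png

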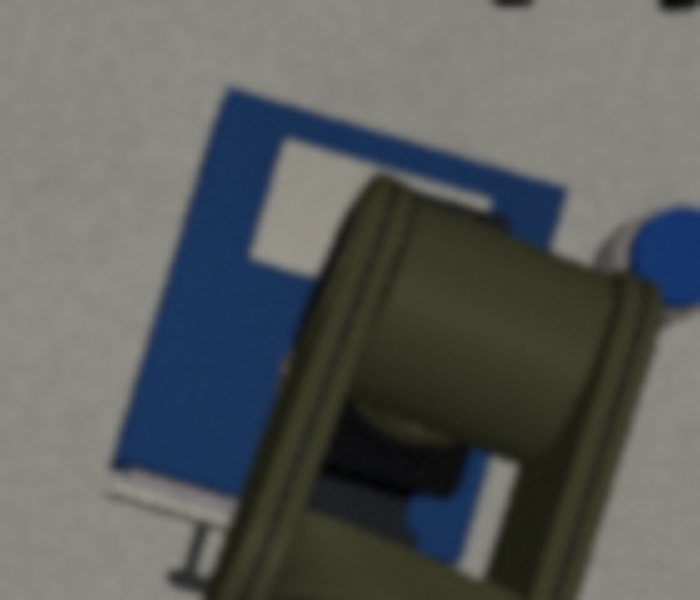

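```bash
python3 -m handwheel '[[0,0,0.6,0,0,0,0.3],[0,0,0.6,0,0,0,0.3],[0,0,0.6,0,0,0,0.3],[0,0,0.4,0,0,0,0.3],[0,0,0,0,0,0,0.3]]'
python3 - <<'E'
from h import *
s,R,j=rep()
f=cams.grab_frame("scene");a=f["frame"][165:205,190:240]
cv2.imwrite("pics/d.png",cv2.resize(a,None,fx=14,fy=14,interpolation=cv2.INTER_CUBIC))
tip=s["tool_pos"]-[0,0,60.2]
print("tip px in crop",(proj(f,tip)-[190,165]+.5)*14, "scene slot/plate crop",(proj(f,[[549.2,-149.4,100],[549.7,-149,100],[547.9,-152.7,100]])-[190,165]+.5)*14)
E
```

```text
t: 9.93
tool_pos: [547.6, -152.3, 164.6]
tool_rot: [-0.0, 0.797, 0.604, -0.0]
wrist_force: [-0.6, -1.0, -0.3]
opening: 0.1
t 9.93 pos [ 547.6 -152.3  164.6] jaw -15.65 tilt [-0.05  0.02] F [-0.6 -1.  -0.3] T [-0.09   0.139  0.044] open 0.100 q6 -0.09
tip px in crop [[305.05907014 259.99989036]] scene slot/plate crop [[315.92445327 279.83508091]
 [316.90633611 281.41151069]
 [304.30729461 274.33567917]]
```

View pics/d.png

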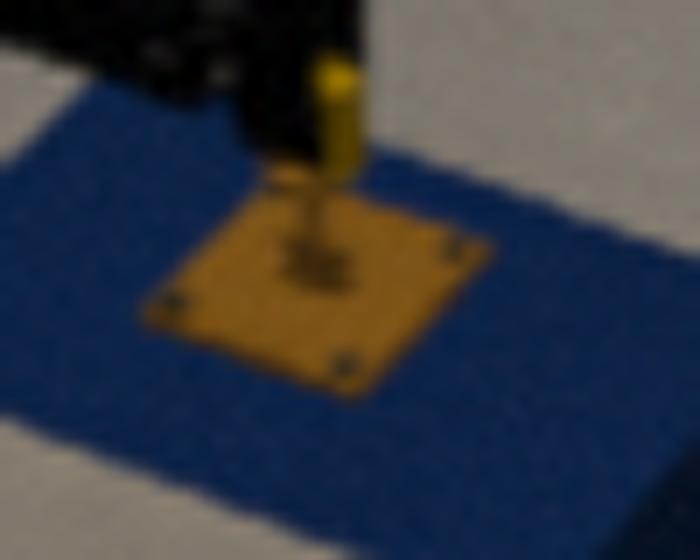

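```bash
python3 - <<'E'
from h import *
s,R=st()
f=cams.grab_frame("scene");g=cv2.cvtColor(f["frame"],cv2.COLOR_BGR2GRAY)
print(g[176:190,204:222])
for z in(104.4,114.4,120,126,134):print(z,proj(f,s["tool_pos"]*[1,1,0]+[0,0,z]))
print(g[180:190,204:222].shape)
E
```

```text
[[ 32  32  32  35  44  49  42  29  19  43  59  62  47  38  38  53  80 101]
 [ 30  33  34  33  46  68  83  75  52  50  62  51  34  28  34  31  37  40]
 [ 32  31  31  38  54  54  58  62  55  56  56  48  37  31  32  31  28  30]
 [ 31  30  36  57  78  77  73  62  61  75  85  76  61  50  45  36  34  30]
 [ 33  39  58  78  89  87  87  72  60  77  87  88  86  83  79  63  50  43]
 [ 35  58  79  88  87  82  76  64  59  77  86  88  90  87  88  86  85  76]
 [ 57  79  87  88  89  81  62  47  52  68  75  85  88  87  89  88  84  72]
 [ 79  88  90  89  90  82  59  44  45  48  60  80  90  87  87  87  87  74]
 [ 89  88  87  89  87  82  63  47  43  43  57  78  87  87  87  90  89  87]
 [ 89  88  88  88  89  87  81  66  56  50  56  75  89  88  88  88  86  76]
 [ 85  88  88  86  89  87  88  90  89  83  84  89  89  89  91  88  81  58]
 [ 85  88  86  89  88  89  90  87  89  89  90  88  89  87  91  85  67  43]
 [ 80  82  84  88  88  90  87  89  89  89  88  88  88  90  85  69  47  33]
 [ 46  54  68  79  83  84  85  88  89  88  86  86  88  86  69  47  36  32]]
104.4 [[211.24665724 183.10012064]]
114.4 [[211.04825525 180.80607084]]
120 [[210.93626586 179.51117839]]
126 [[210.81556493 178.11555763]]
134 [[210.6534726  176.24134315]]
(10, 18)
```

```bash
python3 -m handwheel '[[0,0,0.15,0,0,0,0.3],[0,0,0.1,0,0,0,0.3],[0,0,0.1,0,0,0,0.3],[0,0,0.05,0,0,0,0.3],[0,0,0,0,0,0,0.3]]'
python3 -c "
from h import *
rep()"
python3 -m handwheel '[[0,0,0.05,0,0,0,0.3],[0,0,0.03,0,0,0,0.3],[0,0,0,0,0,0,0.3],[0,0,0,0,0,0,0.3],[0,0,0,0,0,0,0.3]]'
python3 -c "
from h import *
rep()"
```

```text
t: 10.65
tool_pos: [547.9, -152.4, 161.1]
tool_rot: [-0.0, 0.797, 0.604, -0.0]
wrist_force: [-0.1, -0.8, -0.3]
opening: 0.105
t 10.65 pos [ 547.9 -152.4  161.1] jaw -15.65 tilt [-0.01  0.  ] F [-0.1 -0.8 -0.3] T [-0.137  0.024  0.014] open 0.105 q6 -0.09
t: 11.28
tool_pos: [547.9, -152.4, 160.4]
tool_rot: [0.0, 0.797, 0.604, -0.0]
wrist_force: [-0.7, 0.5, -0.4]
opening: 0.104
t 11.28 pos [ 547.9 -152.4  160.4] jaw -15.65 tilt [-0. -0.] F [-0.7  0.5 -0.4] T [-0.104  0.09   0.02 ] open 0.104 q6 -0.09
```

```bash
for i in 1 2; do python3 -m handwheel '[[0,0,0.05,0,0,0,0.3],[0,0,0.04,0,0,0,0.3],[0,0,0,0,0,0,0.3],[0,0,0,0,0,0,0.3],[0,0,0,0,0,0,0.3]]' >/dev/null
python3 -c "
from h import *
rep()"; done
```

```text
t 11.90 pos [ 547.8 -152.4  159.2] jaw -15.65 tilt [-0.02 -0.  ] F [-0.1 -0.5 -0.4] T [-0.136  0.092  0.057] open 0.102 q6 -0.09
t 12.53 pos [ 547.8 -152.4  158.4] jaw -15.65 tilt [-0.02  0.  ] F [-0.5 -0.1 -1.2] T [-0.17   0.149  0.023] open 0.104 q6 -0.09
```

```bash
for i in 1 2; do python3 -m handwheel '[[0,0,0.05,0,0,0,0.3],[0,0,0.05,0,0,0,0.3],[0,0,0,0,0,0,0.3],[0,0,0,0,0,0,0.3],[0,0,0,0,0,0,0.3]]' >/dev/null
python3 -c "
from h import *
rep()"; done
```

```text
t 13.15 pos [ 547.9 -152.4  157.6] jaw -15.65 tilt [-0.01 -0.  ] F [-1.3  0.3  1.1] T [-0.146  0.505  0.045] open 0.100 q6 -0.09
t 13.78 pos [ 547.9 -152.4  156.5] jaw -15.65 tilt [-0.01 -0.  ] F [-2.4 -0.6  0.9] T [-0.237  0.539 -0.002] open 0.105 q6 -0.09
```

The tip is about 4 mm below the mouth with only a slight sideways force, so it has found the keyway. I'll ease off sideways and continue down.

```bash
for i in 1 2; do python3 -m handwheel '[[0,-0.03,0.05,0,0,0,0.3],[0,0,0.1,0,0,0,0.3],[0,0,0.1,0,0,0,0.3],[0,0,0,0,0,0,0.3],[0,0,0,0,0,0,0.3]]' >/dev/null
python3 -c "
from h import *
rep()"; done
```

```text
t 14.40 pos [ 547.7 -152.4  153.9] jaw -15.65 tilt [ 0.02 -0.01] F [ 0.1 -0.3 -0.5] T [-0.291  0.153  0.03 ] open 0.102 q6 -0.09
t 15.03 pos [ 547.4 -152.3  151.4] jaw -15.65 tilt [ 0. -0.] F [-0.  -1.5 -0.4] T [-0.492  0.021  0.006] open 0.105 q6 -0.09
```

```bash
for i in 1 2; do python3 -m handwheel '[[-0.03,0,0.1,0,0,0,0.3],[0,0,0.1,0,0,0,0.3],[0,0,0.1,0,0,0,0.3],[0,0,0,0,0,0,0.3],[0,0,0,0,0,0,0.3]]' >/dev/null
python3 -c "
from h import *
rep()"; done
```

```text
t 15.65 pos [ 547.2 -152.4  148.5] jaw -15.65 tilt [-0.    0.01] F [ 0.3 -0.1 -0.8] T [-0.141  0.079  0.001] open 0.104 q6 -0.09
t 16.27 pos [ 547.2 -152.8  145.6] jaw -15.65 tilt [-0. -0.] F [-0.5  0.1  0.1] T [-0.129  0.074  0.001] open 0.101 q6 -0.09
```

```bash
for i in 1 2 3; do python3 -m handwheel '[[0,0,0.1,0,0,0,0.3],[0,0,0.1,0,0,0,0.3],[0,0,0.1,0,0,0,0.3],[0,0,0.1,0,0,0,0.3],[0,0,0,0,0,0,0.3]]' >/dev/null
python3 -c "
from h import *
rep()"; done
```

```text
t 16.90 pos [ 547.1 -152.8  141.4] jaw -15.65 tilt [-0.01  0.01] F [ 1.1  0.4 -1.1] T [-0.114  0.115 -0.047] open 0.103 q6 -0.09
t 17.52 pos [ 547.1 -152.8  137.4] jaw -15.65 tilt [-0.01  0.01] F [-0.8 -0.5 -0.1] T [-0.169  0.097 -0.005] open 0.103 q6 -0.09
t 18.15 pos [ 547.1 -152.8  133.4] jaw -15.65 tilt [-0.02  0.  ] F [ 0.   0.2 -0.8] T [-0.113  0.081 -0.004] open 0.107 q6 -0.09
```

```bash
for i in 1 2; do python3 -m handwheel '[[0,0,0.08,0,0,0,0.3],[0,0,0.06,0,0,0,0.3],[0,0,0,0,0,0,0.3],[0,0,0,0,0,0,0.3],[0,0,0,0,0,0,0.3]]' >/dev/null
python3 -c "
from h import *
rep()"; done
```

```text
t 18.77 pos [ 547.2 -152.8  132.2] jaw -15.65 tilt [ 0. -0.] F [-0.9 -0.7 -0.2] T [-0.087  0.092 -0.07 ] open 0.107 q6 -0.09
t 19.40 pos [ 547.2 -152.8  130.8] jaw -15.65 tilt [-0.  0.] F [-0.6 -0.3 -0.7] T [-0.116  0.087  0.016] open 0.101 q6 -0.09
```

```bash
for i in 1 2; do python3 -m handwheel '[[0,0,0.05,0,0,0,0.3],[0,0,0,0,0,0,0.3],[0,0,0,0,0,0,0.3],[0,0,0,0,0,0,0.3],[0,0,0,0,0,0,0.3]]' >/dev/null
python3 -c "
from h import *
rep()"; done
```

```text
t 20.02 pos [ 547.2 -152.8  130.3] jaw -15.65 tilt [-0. -0.] F [-0.1 -0.8 -0.5] T [-0.147  0.069  0.036] open 0.103 q6 -0.09
t 20.65 pos [ 547.3 -152.8  130.1] jaw -15.65 tilt [ 0.01 -0.  ] F [-2.3  0.6  4.4] T [ 0.049  0.474 -0.008] open 0.102 q6 -0.09
```

The collar is seated: 4.4 N at TCP z 130.1, where home should be 130.2. Now I'll turn it in small steps and watch the side forces.

```bash
python3 -m handwheel '[[0,0,-0.02,0,0,2,0.3],[0,0,0,0,0,2,0.3],[0,0,0,0,0,2,0.3],[0,0,0,0,0,2,0.3],[0,0,0,0,0,0,0.3]]' >/dev/null
python3 -c "
from h import *
rep()"
python3 -m handwheel '[[0,0,0,0,0,2,0.3],[0,0,0,0,0,2,0.3],[0,0,0,0,0,2,0.3],[0,0,0,0,0,2,0.3],[0,0,0,0,0,0,0.3]]' >/dev/null
python3 -c "
from h import *
rep()"
```

```text
t 21.27 pos [ 547.1 -152.7  130.1] jaw -23.68 tilt [-0.01  0.02] F [-2.2  0.6  5. ] T [ 0.158  0.498 -0.012] open 0.100 q6 0.05
t 21.90 pos [ 546.6 -152.2  130.1] jaw -31.65 tilt [-0.1   0.08] F [-3.7  2.7  7.1] T [0.482 0.913 0.11 ] open 0.102 q6 0.19
```

```bash
python3 -m handwheel '[[0,-0.06,-0.03,0,0,0,0.3],[0,0,0,0,0,2,0.3],[0,0,0,0,0,2,0.3],[0,0,0,0,0,0,0.3],[0,0,0,0,0,0,0.3]]' >/dev/null
python3 -c "
from h import *
rep()"
```

```text
t 22.52 pos [ 546.4 -152.1  130.1] jaw -35.66 tilt [-0.05  0.05] F [-2.9  3.5  5.2] T [0.632 0.754 0.075] open 0.106 q6 0.26
```

```bash
python3 -m handwheel '[[0.02,-0.07,-0.03,0,0,0,0.3],[0,0,0,0,0,2,0.3],[0,0,0,0,0,2,0.3],[0,0,0,0,0,2,0.3],[0,0,0,0,0,0,0.3]]' >/dev/null
python3 -c "
from h import *
rep()"
```

```text
t 23.15 pos [ 546.1 -151.9  130.2] jaw -41.68 tilt [-0.  0.] F [-0.1  0.8 -1.2] T [0.235 0.117 0.061] open 0.104 q6 0.36
```

```bash
python3 -m handwheel '[[0,-0.02,0,0,0,2,0.3],[0,-0.02,0,0,0,2,0.3],[0,-0.02,0,0,0,2,0.3],[0,0,0,0,0,2,0.3],[0,0,0,0,0,0,0.3]]' >/dev/null
python3 -c "
from h import *
rep()"
```

```text
t 23.77 pos [ 545.9 -151.7  130.3] jaw -49.68 tilt [ 0.02 -0.03] F [ 2.9 -1.1 -5.3] T [-0.266 -0.46   0.043] open 0.101 q6 0.50
```

```bash
python3 -m handwheel '[[0,-0.02,0,0,0,2,0.3],[0,-0.02,0,0,0,2,0.3],[0,-0.02,0,0,0,2,0.3],[0,0,0,0,0,2,0.3],[0,0,0,0,0,0,0.3]]' >/dev/null
python3 -c "
from h import *
rep()"
```

```text
t 24.40 pos [ 545.6 -151.4  130.4] jaw -57.73 tilt [ 0.04 -0.05] F [ 4.1 -3.  -8.2] T [-0.751 -0.807  0.103] open 0.103 q6 0.64
```

```bash
python3 -m handwheel '[[0.02,0.05,0.03,0,0,0,0.3],[0,0,0,0,0,0,0.3],[0,0,0,0,0,0,0.3],[0,0,0,0,0,0,0.3],[0,0,0,0,0,0,0.3]]' >/dev/null
python3 -c "
from h import *
rep()"
```

```text
t 25.02 pos [ 545.8 -151.5  130.3] jaw -57.66 tilt [-0.01 -0.02] F [ 2.8 -2.4 -4.8] T [-0.791 -0.334  0.047] open 0.102 q6 0.64
```

```bash
python3 -m handwheel '[[0.01,0.06,0.03,0,0,0,0.3],[0,0,0,0,0,2,0.3],[0,0,0,0,0,2,0.3],[0,0,0,0,0,2,0.3],[0,0,0,0,0,0,0.3]]' >/dev/null
python3 -c "
from h import *
rep()"
```

```text
t 25.65 pos [ 546.1 -151.6  130.2] jaw -63.68 tilt [-0.04  0.03] F [-0.9  0.2  2. ] T [-0.079  0.573  0.104] open 0.105 q6 0.75
```

```bash
python3 -m handwheel '[[0,0,0,0,0,2,0.3],[0,0,0,0,0,2,0.3],[0,0,0,0,0,2,0.3],[0,0,0,0,0,2,0.3],[0,0,0,0,0,0,0.3]]' >/dev/null
python3 -c "
from h import *
rep()"
```

```text
t 26.27 pos [ 546.1 -151.6  130.1] jaw -71.68 tilt [-0.02  0.03] F [-4.9  2.6  3.4] T [0.493 1.042 0.086] open 0.103 q6 0.89
```

```bash
python3 -m handwheel '[[0,0,0,0,0,2,0.3],[0,0,0,0,0,2,0.3],[0,0,0,0,0,2,0.3],[0,0,0,0,0,1,0.3],[0,0,0,0,0,0,0.3]]' >/dev/null
python3 - <<'E'
from h import *
rep()
f=cams.grab_frame("top");a=f["frame"][100:230,250:390]
cv2.imwrite("pics/e.png",cv2.resize(a,None,fx=4,fy=4,interpolation=cv2.INTER_CUBIC))
E
```

```text
t 26.90 pos [ 546.2 -151.5  130.1] jaw -78.73 tilt [-0.    0.04] F [-4.4  3.4  4.9] T [ 0.561  1.037 -0.019] open 0.098 q6 1.01
```

View pics/e.png

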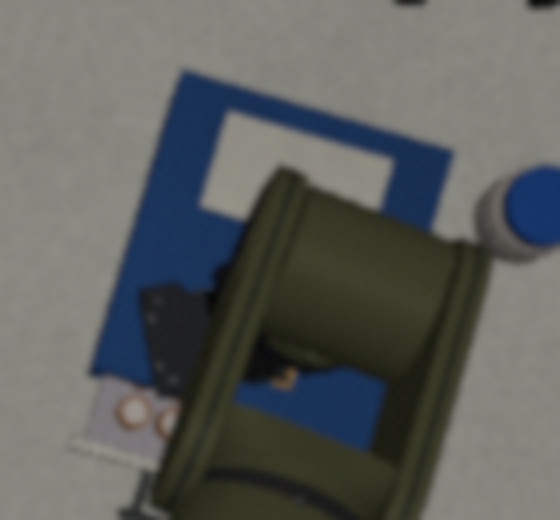

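The drawer is open: its interior shows at around (130,410) in the crop. I'll ease off the contact force, then let go.

```bash
python3 -m handwheel '[[-0.04,-0.05,-0.03,0,0,2,0.3],[0,0,0,0,0,2,0.3],[0,0,0,0,0,0,0.3],[0,0,0,0,0,0,0.3],[0,0,0,0,0,0,0.3]]' >/dev/null
python3 -c "
from h import *
rep()"
```

```text
t 27.57 pos [ 546.  -151.4  130.2] jaw -82.66 tilt [0.04 0.  ] F [-0.4  2.2 -0.2] T [0.415 0.023 0.122] open 0.101 q6 1.08
```

```bash
python3 -m handwheel '[[0,-0.02,0,0,0,0,0.3],[0,0,0,0,0,0,1.3],[0,0,0,0,0,0,1.8],[0,0,0,0,0,0,2.4],[0,0,0,0,0,0,3]]' 10
python3 -m handwheel '[[0,0,0,0,0,0,3],[0,0,-0.3,0,0,0,3],[0,0,-0.6,0,0,0,3],[0,0,-1,0,0,0,3],[0,0,-1,0,0,0,3]]'
python3 - <<'E'
from h import *
rep()
f=cams.grab_frame("scene");a=f["frame"][100:240,150:290]
cv2.imwrite("pics/f.png",cv2.resize(a,None,fx=4,fy=4,interpolation=cv2.INTER_CUBIC))
E
```

```text
t: 28.2
tool_pos: [545.7, -151.3, 130.3]
tool_rot: [0.0, 0.998, 0.064, 0.0]
wrist_force: [-0.4, -0.2, -0.3]
opening: 0.291
t: 28.82
tool_pos: [546.0, -151.3, 160.3]
tool_rot: [0.0, 0.998, 0.064, 0.0]
wrist_force: [-0.1, -0.4, 0.7]
opening: 0.312
t 28.82 pos [ 546.  -151.3  160.3] jaw -82.65 tilt [ 0.04 -0.02] F [-0.1 -0.4  0.7] T [-0.063  0.15  -0.001] open 0.312 q6 1.08
```

View pics/f.png

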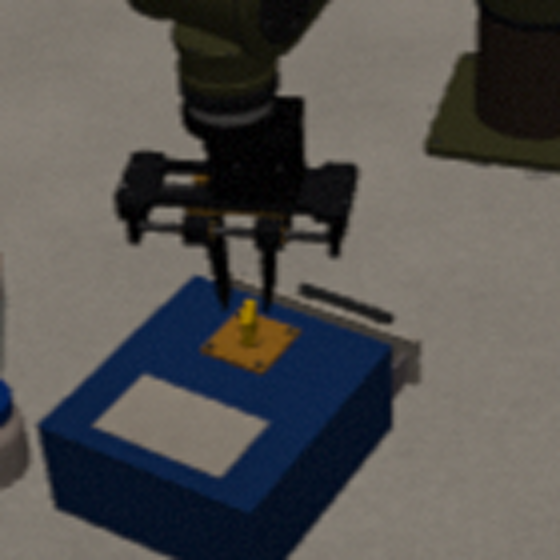

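The scene view shows the key upright in the lock at (248,325), turned edge-on, with the drawer out. I'll back well clear and check from above.

```bash
python3 -m handwheel '[[0,0,-2,0,0,0,3],[0,0,-3,0,0,0,3],[0,0,-3,0,0,0,3],[0,-2,-2,0,0,0,3],[0,-5,0,0,0,0,3]]'
python3 -m handwheel '[[0,-5,0,0,0,0,3],[0,-5,0,0,0,0,3],[0,-4,0,0,0,0,3],[0,-2,0,0,0,0,3],[0,0,0,0,0,0,3]]'
python3 - <<'E'
from h import *
rep()
f=cams.grab_frame("top");a=f["frame"][100:240,90:440]
cv2.imwrite("pics/g.png",cv2.resize(a,None,fx=2,fy=2,interpolation=cv2.INTER_CUBIC))
a=f["frame"][160:230,270:350]
cv2.imwrite("pics/g2.png",cv2.resize(a,None,fx=7,fy=7,interpolation=cv2.INTER_CUBIC))
E
```

```text
t: 29.5
tool_pos: [537.6, -81.5, 262.4]
tool_rot: [0.001, 0.998, 0.063, 0.002]
wrist_force: [1.1, -0.0, 0.3]
opening: 0.318
t: 30.12
tool_pos: [515.5, 78.8, 259.5]
tool_rot: [-0.0, 0.998, 0.066, -0.0]
wrist_force: [-0.4, -0.9, -0.4]
opening: 0.312
t 30.12 pos [515.5  78.8 259.5] jaw -82.46 tilt [-0.01  0.01] F [-0.4 -0.9 -0.4] T [-0.077  0.208 -0.041] open 0.312 q6 1.49
```

View pics/g.png

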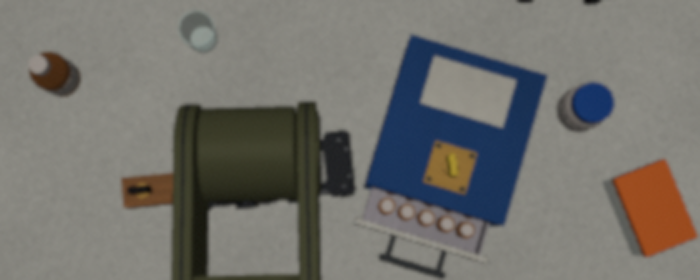

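View pics/g2.png

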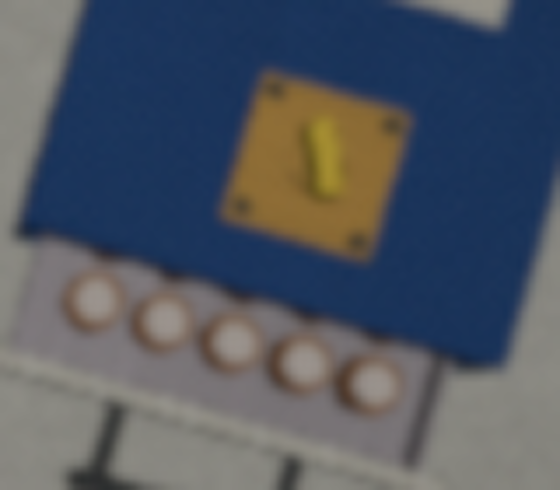

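The drawer is out with its vials showing, and the key is standing turned at (325,158) in the crop. Nothing else that is in view has moved. I'll hand the job in.

```bash
python3 -c "
from cell import ticket
print(ticket.sign_off())"
```

```text
the job is handed in; nothing more can be done
None
```

The job is done and handed in at about 30 s of the allowed 67 s. I took the yellow key from the middle pocket and felt it into the keyway. It went down until the collar met the plate, at TCP z 130.1 mm against the expected 130.2 mm. I then turned it about 67° clockwise in all, let go and backed off.

**Last checks:**
- **Lock and drawer:** the pictures show the drawer sprung open and the key standing turned in the lock. The drawer was seen to be open after about 63° of turn.
- **Forces:** the highest I read was about 10 N, partway through the turn, when I had overcorrected sideways. I eased it off. I only read forces at the end of each move, so brief peaks in between could have been higher.
- **Surroundings:** the boxes, bottle, beaker and jar look unmoved. In the final picture the arm hid the dish, the blue key and most of the stand, so I did not recheck those after the lift. The arm did not come down near any of them again.

**Disagreement:** the two cameras placed the keyway about 3–4 mm apart. Checking against the held key showed the scene camera was off by about 3 mm. The key went in close to the top camera's estimate with no searching.

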